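Seat a sensor card in the analyser dock

ROBOT

A 6-joint arm with a two-finger parallel gripper is mounted at the origin on a cart in front of the work surface, level with it; the furniture and walls round the work are solid. World frame = base frame: x ahead of the robot, y to its left, z up, the work surface at z = 0. Lengths are in mm, angles in rad, forces in N, time in s.
With the tool pointing down it reaches from about 425 to 925 mm from the base axis. Payload 12.5 kg.
Tool frame: the origin (TCP) lies at the very end of the fingers, on their centre line; the grasp point (between the pads) lies 19 mm behind it (r.pinch_z is the distance from the TCP to the grasp point, in mm); z points along the fingers, y is the line along which they close (so a half turn about z gives the same grasp; the last joint's range is limited). The gripper opens to 85 mm and grips with 20 to 120 N. Pads are 22 mm wide; open, the fingers measure 114 mm over their backs; the gripper's body (76 mm by 85 mm) begins 54 mm behind the grasp point. The pads swing forward as they close: fully open they stand 13 mm farther back than shut.
Start: joints at [-1.409, 0.491, 1.559, -0, 1.092, -0.106], TCP at [165.404, -602.735, 199.427] pointing down, gripper open.
Joint ranges: [-3.1, 3.1], [-0.84, 2.19], [0.05, 2.79], [-1.13, 4.28], [0.06, 2.93], [-2.69, 2.69]. Speed limits (rad/s): [2.22, 2.22, 2.79, 3.14, 3.14, 3.14].

INTERFACE

Orientations are given as a unit quaternion [w, x, y, z].
In Python, from station import r gives the robot as it stands.
- The arm moves only by the tool servo_tool, never from a script. Its argument "plan" is one flat list of numbers, 7 for each row, row after row: the opening, from -1 (shut) to 1 (fully open), then the shift along the tool's x, y, z in m, then the turn, a rotation vector about the tool's x, y, z in degrees. In form: [jaw, tx, ty, tz, wx, wy, wz, jaw, tx, ty, tz, wx, wy, wz, ...]. A call has 1 to 5 rows; each row shifts and turns the commanded pose from where the row before left it, along the tool's axes as they then stand; what a row does not reach is not made up. A row lasts 1/10 s, in which the tool goes at most 50 mm and 8.59 degrees, less where a joint would pass 70% of its speed; a pose out of reach is approached as far as the arm can. A call with a gripper value outside its range is refused whole. The fingers move at their own pace and stop on an object; "squeeze" is the grip in N (left out, the last holds). Time passes only in rows, so rows that do not move let the fingers close. It gives the time, the measured TCP pose, the force, the opening and the grip force at its end, in the units of the state.
- r.state(): the state, without advancing time (a new reading comes with each control period).
- r.read_camera(name): name is "side" or "top"; returns the picture (480x640x3 uint8, blue, green, red); there is no depth.
- r.camera_model(name): a dict with "fx", "fy", "cx", "cy" (pixels), "extrinsics" (4x4, takes a point from world to camera coordinates). Camera axes: x right, y down, z forward; pixel columns grow to the right and rows downward; lengths in mm; the calibration is good to about 2 mm. A picture is of the moment at which its call begins. camera_model takes no time and is no camera call.
- r.sign_off(): hands the job in; it is judged then, once.
The state is a dict: "clock": time; "joint_positions": joint angles; "joint_velocities": joint speeds; "effort": joint torques, N m; "ee_pos": TCP position; "ee_rot": TCP orientation; "wrist_force": force on the tool from outside, world axes, zero at the start; "torque": the same for the moment, N m; "width": finger opening in mm; "grasp_force": force on a finger pad.
Only numpy, scipy, OpenCV 4.12 (cv2) and the standard library are available. Lean on these libraries where they do the work, as an engineer would, in place of code of your own. Each camera call takes 0.05 s, during which the arm holds its last target. There are 200 camera calls.

TASK

Lift the sensor card out of its cradle by the block on its middle, lay it level on the dock's sills with its leading edge started into the mouths of both card guides, and let go of it. Then take it by its pull tab at the rear and slide it in along the guides until it meets the spring connector, and let go. Finally swing both ejector levers fully closed behind it, so that they press the card home and hold it there; leave the timer, specimen jar and pen where they are.

Things in the scene. Friction and masses are not known exactly. Their poses are not given: they have to be found in the camera images.
- card: loose flat grey sensor card, 0.3 kg: plate 120 (x) x 110 (y) x 8 mm thick. Origin: centre of its underside; +x to the leading edge (fine brass contacts), z up. In the middle a black block, 50 (x) x 40 (y) mm, top 36 mm above the underside, for carrying. A pull tab sticks out of the rear edge to x = -106 mm (26 mm wide, 12 mm thick)
- pull: the card's pull tab, rigidly part of the card; its origin is the card's origin
- card_nose (a point): middle of the card's leading edge, 60 mm ahead of the card's origin, at half the plate's thickness (4 mm up)
- card_pull (a point): middle of the free part of the pull tab, 92 mm behind the card's origin, 6 mm up; grip it here across its 26 mm width
- card_block (a point): centre of the top of the block, 36 mm above the card's underside
- cradle: fixed white cradle that holds the card at the start (card underside at z = 12 mm, axes alike). Origin on the worktop below the card's origin. Rims 7 mm above its floor, 2.5 mm beside the card; the pull tab lies in a pocket of 40 mm high walls 9 mm beside it, so it cannot be gripped there. Lift the card straight up
- dock: fixed grey dock, base 180 mm wide, with two aluminium card guides. Origin on the worktop below the mouth of the guides, midway between them; +x points inward (the way the card slides), y to the left of that. The guides (C-section, x = 0 to 114 mm) take the card's side edges with 2 mm play each side; slot 20 to 31 mm above the worktop
- dock_mouth (a point): dock x 0, y 0, z 20 mm: mouth of the guides. Before it two open sills (20 mm wide, at y = +-54 mm, tops at z 20 mm like the slots) reach back to x = -80 mm, so the card can be laid on them; flares just before the mouth open 3 mm to each side
- dock_roof (a point): middle of the roof's front edge, dock x 15, z 67 mm (top; underside at 63). The roof covers x = 15 to 114 mm: the card's block passes under it, fingers holding the block do not
- dock_home (a point): where card_nose is when the card is home: dock x 110, y 0, z 24 mm (card origin then at dock x 50, rear edge at x -10 mm). The sprung connector meets the nose at x = 102 mm (2 N there, 6 N at home); without the levers it pushes the card back to 102 mm
- lever_left (a joint): angle of the left lever (dock +y side). 0 = fully open, arm pointing out of the dock (-x) and 19 degrees outward; grows inward to 1.9 rad = closed at its stop, arm straight across behind the card, peg at dock x -16, y +26 mm. Starts at 0 to 0.4. Stiff: stays where left, 4 N at the peg, up to about 10 N when pressing the card home in the last 0.5 rad; catches a card up to 15 mm short of home
- lever_right (a joint): angle of the right lever (dock -y side). 0 = fully open, arm pointing out of the dock (-x) and 19 degrees outward; grows inward to 1.9 rad = closed at its stop, arm straight across behind the card, peg at dock x -16, y -26 mm. Starts at 0 to 0.4. Stiff: stays where left, 4 N at the peg, up to about 10 N when pressing the card home in the last 0.5 rad; catches a card up to 15 mm short of home
- lever_left_peg (a point): top centre of the upright round peg (14 mm diameter, standing free from z = 32 to 64 mm above the worktop) near the free end of the left lever; it circles the lever's pivot at 46 mm radius. The black lever arm is 12 mm wide and lies at z 21 to 31 mm
- lever_right_peg (a point): top centre of the upright round peg (14 mm diameter, standing free from z = 32 to 64 mm above the worktop) near the free end of the right lever; it circles the lever's pivot at 46 mm radius. The black lever arm is 12 mm wide and lies at z 21 to 31 mm
- lever_left_pivot (a point): pivot axis of the left lever, at dock x -16, y +72 mm (point is 26 mm above the worktop)
- lever_right_pivot (a point): pivot axis of the right lever, at dock x -16, y -72 mm (point is 26 mm above the worktop)
- timer: bystander: small white timer, 64 x 68 x 18 mm, loose; origin under its centre
- specimen_jar: bystander: specimen jar with orange lid, 60 mm diameter, 68 mm high, loose; origin under its centre
- pen: bystander: black and white marker pen lying flat, 135 mm long, loose; origin under its centre
There are look-alikes about, which are no part of the job. What is shaped like the card but purple is not meant.

How it is judged (in metres and radians):
On the way, in this order (a step that is already met when the one before it is completed fails the run):
1. the card lies level with its leading edge started (3 to 85 mm) in both guides, and the fingers have let go of it (y of card_nose in the frame of dock between -0.006 and 0.006 m and z of card_nose in the frame of dock between 0.019 and 0.03 m and angle between the x axis of card and the x axis of dock, either way round below 0.1 rad and x of card_nose in the frame of dock between 0.003 and 0.085 m and contact force between the fingers and card below 0.2 N and linear speed of card below 0.02 m/s), for 0.2 s.
2. the fingers, on the pull tab, have slid the card in to the connector (leading edge at least 94 mm in) (y of card_nose in the frame of dock between -0.006 and 0.006 m and z of card_nose in the frame of dock between 0.019 and 0.03 m and angle between the x axis of card and the x axis of dock, either way round below 0.1 rad and x of card_nose in the frame of dock above 0.094 m and contact force between the fingers and pull above 0.5 N), for 0.1 s.
At the end, for the whole second after the job is handed in: the card lies in both guides with its leading edge within 4 mm of home, both levers are within 0.15 rad of closed, and the card is at rest, untouched by the robot (y of card_nose in the frame of dock between -0.006 and 0.006 m and z of card_nose in the frame of dock between 0.019 and 0.03 m and angle between the x axis of card and the x axis of dock, either way round below 0.1 rad and x of card_nose in the frame of dock above 0.106 m and value of joint each of lever_left, lever_right above 1.75 rad and linear speed of card below 0.01 m/s and contact force between each of the arm, the fingers and card below 0.1 N).
It fails at once if the timer moved by more than 20 mm (distance of timer from where it was at the start of the episode above 0.02 m).
It fails at once if the specimen jar moved by more than 20 mm (distance of specimen_jar from where it was at the start of the episode above 0.02 m).
It fails at once if the marker pen moved by more than 20 mm (distance of pen from where it was at the start of the episode above 0.02 m).
It fails at once if the card tipped by more than 30 degrees (angle between card's own z axis and vertical above 0.52 rad).
It also fails if it takes over 72 s, if anything falls off the work surface, if the arm or the gripper's body presses on something with over 40 N, if the wrist force passes 120 N, or if a joint passes its speed limit or range.

## Working session

There is one attempt and no reset: what is moved stays moved. The work goes in short steps, Python scripts to look and compute and a tool call to move; the robot and the scene stay as the last step left them, time stands still between calls to the robot, and variables do not carry over. Pictures are saved under pics/ and viewed, at most 10 in all, crops included, and the job is handed in when it is done.

Besides the shell and the picture viewer there is one more tool, called after "Request:" as name(argument=value, ...) on one line, values as JSON. servo_tool: Moves the arm, as the interface text tells. Its arguments: {"type":"object","properties":{"plan":{"type":"array"},"squeeze":{"type":"number"}},"required":["plan"]}

```bash
ls; mkdir -p pics; python3 - <<'E'
from station import r
import cv2
print(r.state())
for n in("side","top"):
    cv2.imwrite(f"pics/{n}0.png",r.read_camera(n)); print(n,r.camera_model(n))
E
```

```text
pics
{'clock': 0.0, 'joint_positions': array([-1.40860597e+00,  4.91555609e-01,  1.55946309e+00, -3.09662561e-05,
        1.09169336e+00, -1.05584539e-01]), 'joint_velocities': array([-0.00110542,  0.00210862, -0.000679  ,  0.00089638, -0.00058139,
       -0.00068588]), 'effort': array([ 2.52409096e-03, -6.18426704e+01, -2.61592662e+01, -4.48616129e-05,
        3.96134594e-03, -2.33749063e-05]), 'ee_pos': array([ 165.34667468, -602.45492785,  198.82551546]), 'ee_rot': array([-5.59087304e-04,  9.91049347e-01,  1.33494861e-01, -2.95693952e-05]), 'wrist_force': array([-0.34254314,  0.35752539, -0.16172261]), 'torque': array([ 0.00747958, -0.01735304, -0.02657123]), 'grasp_force': 0.0, 'width': 85.43550565388455}
side {'fx': 439.3572011363033, 'fy': 439.3572011363033, 'cx': 317.93647063551384, 'cy': 244.82742577299652, 'extrinsics': array([[-8.88197548e-01, -4.59095492e-01,  1.83424547e-02,
         4.87384678e+02],
       [-2.99390734e-01,  5.48016030e-01, -7.81052891e-01,
         2.05894671e+02],
       [ 3.48525902e-01, -6.99220823e-01, -6.24195431e-01,
         1.24984258e+03],
       [ 0.00000000e+00,  0.00000000e+00,  0.00000000e+00,
         1.00000000e+00]])}
top {'fx': 566.991412180472, 'fy': 566.991412180472, 'cx': 318.1077192529309, 'cy': 239.2754849438271, 'extrinsics': array([[-8.53638407e-03, -9.99960512e-01, -2.47074781e-03,
         1.49048107e+01],
       [-9.97934233e-01,  8.67636851e-03, -6.36552284e-02,
         5.42653913e+02],
       [ 6.36741519e-02,  1.92225834e-03, -9.97968891e-01,
         1.44206918e+03],
       [ 0.00000000e+00,  0.00000000e+00,  0.00000000e+00,
         1.00000000e+00]])}
```

View pics/top0.png

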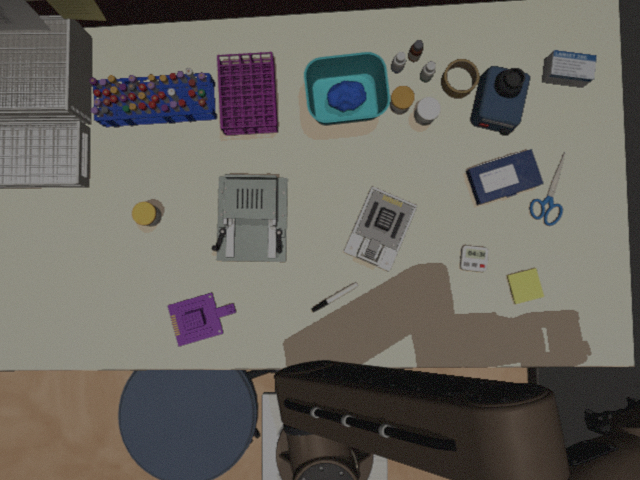

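View pics/side0.png

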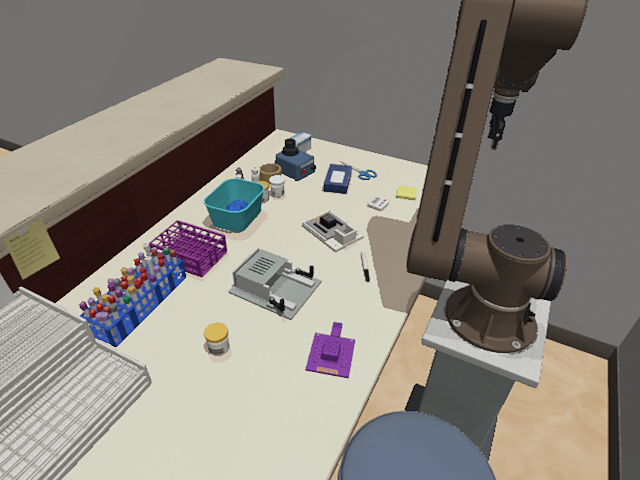

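Top view candidates: the grey card in its white cradle is at about (382,228), nose up-right. The purple look-alike is at (200,320). The navy box at (505,177) is something else. I choose the grey card. The dock is at (252,218), mouth facing down, with levers at about (219,238) and (278,240). Next is one close crop to check.

```bash
cat > h.py <<'E'
import numpy as np, cv2
from station import r
def ray(cam,u,v):
    m=r.camera_model(cam); E=m["extrinsics"]; R=E[:3,:3]; c=-R.T@E[:3,3]
    d=R.T@np.array([(u-m["cx"])/m["fx"],(v-m["cy"])/m["fy"],1]); return c,d
def onz(cam,u,v,z):
    c,d=ray(cam,u,v); return c+d*(z-c[2])/d[2]
def proj(cam,P):
    m=r.camera_model(cam); E=m["extrinsics"]; p=E[:3,:3]@np.array(P,float)+E[:3,3]
    return np.array([m["fx"]*p[0]/p[2]+m["cx"],m["fy"]*p[1]/p[2]+m["cy"]])
E
python3 - <<'E'
import cv2
im=cv2.imread("pics/top0.png")[165:281,205:425]
a=cv2.resize(im[:100,:90],None,fx=6,fy=6,interpolation=cv2.INTER_CUBIC)
cv2.imwrite("pics/dock0.png",a)
b=cv2.resize(cv2.imread("pics/top0.png")[180:276,336:426],None,fx=6,fy=6,interpolation=cv2.INTER_CUBIC)
cv2.imwrite("pics/card0.png",b)
E
```

```text
(no output)
```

View pics/dock0.png

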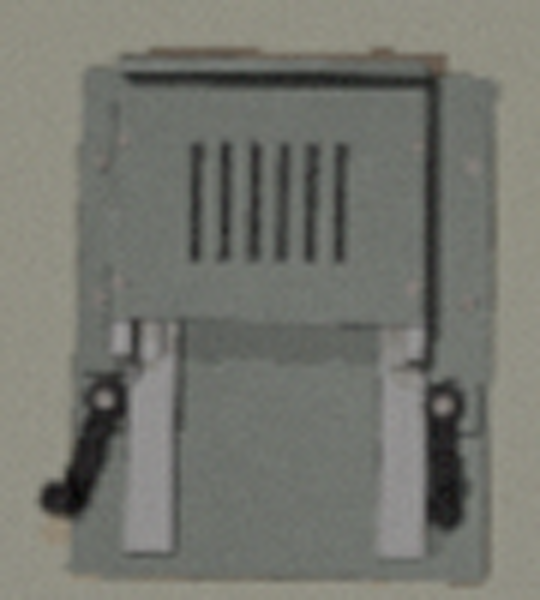

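View pics/card0.png

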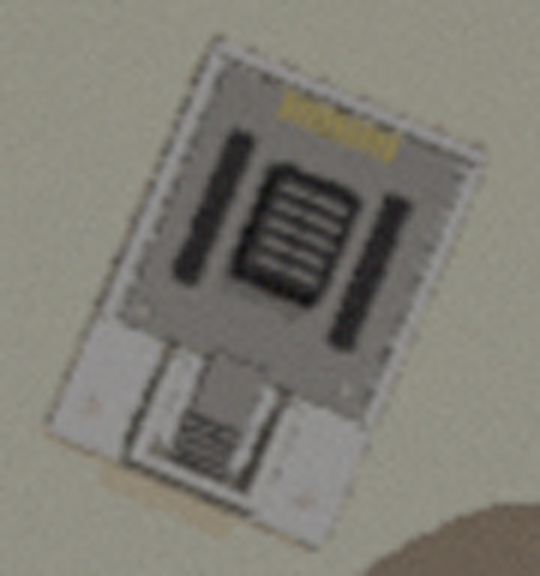

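The crops confirm both parts. The grey card with brass contacts has its block centre at crop (295,237), which is full-image (385,219). On the dock, the pivots are at crop (105,400) and (443,405), and the sill ends at (149,552) and (402,557).

```bash
python3 - <<'E'
from h import *
f=lambda p,o:((p[0]+.5)/6-.5+o[0],(p[1]+.5)/6-.5+o[1])
D=(205,165);C=(336,180)
g=lambda p,o,z:onz("top",*f(p,o),z)[:2]
pl=g((105,398),D,32);pr=g((443,403),D,32)
sl=g((149,552),D,20);sr=g((402,557),D,20)
print("piv",pl,pr,np.linalg.norm(pl-pr)," sills",sl,sr,np.linalg.norm(sl-sr))
yv=(pl-pr);print("yaw piv",np.degrees(np.arctan2(-yv[0],yv[1])))
yv=(sl-sr);print("yaw sill",np.degrees(np.arctan2(-yv[0],yv[1])))
print("mid",(pl+pr)/2,(sl+sr)/2)
ra=g((120,325),D,67);rb=g((425,325),D,67);print("roof front",ra,rb)
print("pegs",g((60,495),D,64),g((446,515),D,64))
fl,fr,rr,rl=[g(p,C,20) for p in((228,62),(470,165),(362,418),(112,318))]
print("card",fl,fr,rr,rl,np.linalg.norm(fl-fr),np.linalg.norm(fl-rl),(fl+fr+rr+rl)/4)
b=[g(p,C,48) for p in((272,165),(358,190),(318,306),(232,275))];print("block",sum(b)/4,np.linalg.norm(b[0]-b[1]),np.linalg.norm(b[0]-b[3]))
for a,c in((fl,rl),(fr,rr),(b[0],b[3]),(b[1],b[2])): d=a-c;print(np.degrees(np.arctan2(d[1],d[0])))
a=g((245,135),C,20);c=g((186,278),C,20);d=a-c;print("stripL",np.degrees(np.arctan2(d[1],d[0])))
a=g((399,202),C,20);c=g((341,345),C,20);d=a-c;print("stripR",np.degrees(np.arctan2(d[1],d[0])))
print("tab end",g((203,460),C,24))
# contour based: block mask
im=cv2.imread("pics/top0.png");m=(cv2.cvtColor(im,cv2.COLOR_BGR2GRAY)<75).astype(np.uint8);
n,l,s,ce=cv2.connectedComponentsWithStats(m)
for i in range(1,n):
    x,y,w,h,A=s[i]
    if 200<x<430 and 160<y<300 and A>20: print(s[i],ce[i],cv2.minAreaRect(np.argwhere(l==i)[:,::-1].astype(np.float32)))
# yellow
E
```

```text
piv [565.32397736 255.00644202] [561.9371452  111.26647185] 143.77986527411508  sills [500.08273293 238.10047231] [497.01312483 129.92608759] 108.2179282937602
yaw piv -1.3497657551288733
yaw sill -1.625416270585114
mid [563.63056128 183.13645694] [498.54792888 184.01327995]
roof front [592.88758482 242.82986271] [591.77426523 116.09088506]
pegs [522.54160684 268.10493194] [512.84877896 107.90717017]
card [ 669.08564158 -134.14682236] [ 623.58089681 -237.41436754] [ 515.21541429 -189.1601702 ] [559.02024229 -82.82962985] 112.84887099097354 121.44071132846778 [ 591.72554874 -160.88774749]
block [ 591.71546737 -158.53295284] 37.65490243493769 49.57044572604925
-24.996944363887067
-24.002989900884398
-20.72180313984306
-19.861847270596872
stripL -23.102037177221522
stripR -22.92534322702672
tab end [ 497.71084149 -120.58500624]
[226 177  52  50 222] [262.66216216 188.13963964] ((251.5, 201.5), (49.0, 51.0), 90.0)
[237 189   2  19  22] [237.13636364 196.90909091] ((237.5, 198.0), (18.0, 1.0), 90.0)
[251 189   2  19  26] [251.73076923 199.03846154] ((251.5, 198.0), (18.0, 1.0), 90.0)
[256
[... 314 characters left out ...]
047)
[374 207  22  25 289] [384.23183391 218.95847751] ((384.5689697265625, 218.8275909423828), (16.526885986328125, 21.540658950805664), 21.801410675048828)
[391 212  14  26 122] [397.1147541  224.69672131] ((397.0295715332031, 224.92898559570312), (4.461538791656494, 26.923080444335938), 22.61986541748047)
[212 227  14  25 142] [219.29577465 239.5       ] ((219.15518188476562, 238.36207580566406), (7.613508701324463, 25.440261840820312), 21.801410675048828)
[276 228   7  26 133] [278.46616541 241.30075188] ((279.0, 240.5), (25.0, 6.0), 90.0)
[312 299  16  13  88] [319.54545455 305.30681818] ((319.34613037109375, 305.76922607421875), (5.547001838684082, 16.91835594177246), 56.3099365234375)
```

Request:
servo_tool(plan=[1, 0.0406, -0.0241, 0, 0, 0, 0, 1, 0.0406, -0.0241, 0, 0, 0, 0, 1, 0.0406, -0.0241, 0, 0, 0, 0, 1, 0.0406, -0.0241, 0, 0, 0, 0, 1, 0.0406, -0.0241, 0, 0, 0, 0], squeeze=40)

```text
clock: 0.6
ee_pos: [330.2, -431.2, 199.3]
ee_rot: [-0.0, 0.991, 0.133, -0.0]
wrist_force: [0.5, -1.1, -0.5]
width: 85.4
grasp_force: 0.0
```

Request:
servo_tool(plan=[1, 0.0406, -0.0241, 0, 0, 0, 0, 1, 0.0406, -0.0241, 0, 0, 0, 0, 1, 0.0406, -0.0241, 0, 0, 0, 0, 1, 0.0406, -0.0241, 0, 0, 0, 0, 1, 0.0406, -0.0241, 0, 0, 0, 0])

```text
clock: 1.1
ee_pos: [494.2, -261.2, 199.3]
ee_rot: [-0.0, 0.991, 0.133, -0.0]
wrist_force: [0.2, -1.2, -0.2]
width: 85.1
grasp_force: 0.0
```

Request:
servo_tool(plan=[1, 0.0406, -0.0241, 0, 0, 0, 0, 1, 0.0406, -0.0241, 0, 0, 0, 0, 1, 0.0406, -0.0241, 0, 0, 0, 0, 1, 0, 0, 0.02, 0, 0, 8, 1, 0, 0, 0.02, 0, 0, 8])

```text
clock: 1.6
ee_pos: [592.3, -159.5, 158.7]
ee_rot: [0.0, 1.0, -0.007, 0.0]
wrist_force: [0.1, -1.0, -1.0]
width: 85.3
grasp_force: 0.0
```

Request:
servo_tool(plan=[1, 0, 0, 0.02, 0, 0, 8, 1, 0, 0, 0.02, 0, 0, 8, 1, 0, 0, 0, 0, 0, 6.3, 1, 0, 0, 0, 0, 0, 0, 1, 0, 0, 0, 0, 0, 0])

```text
clock: 2.1
ee_pos: [591.6, -161.0, 119.5]
ee_rot: [0.0, 0.98, -0.197, 0.0]
wrist_force: [-0.9, -0.6, 0.0]
width: 85.2
grasp_force: 0.0
```

Request:
servo_tool(plan=[1, 0, 0, 0.03, 0, 0, 0, 1, 0, 0, 0.03, 0, 0, 0, 1, 0, 0, 0.02, 0, 0, 0, 0.3, 0, 0, 0.0135, 0, 0, 0, 0.1, 0, 0, 0, 0, 0, 0])

```text
clock: 2.6
ee_pos: [591.0, -160.8, 24.7]
ee_rot: [-0.0, 0.98, -0.198, -0.001]
wrist_force: [-0.9, 0.6, 0.0]
width: 59.3
grasp_force: 0.0
```

Request:
servo_tool(plan=[-1, 0, 0, 0, 0, 0, 0, -1, 0, 0, 0, 0, 0, 0, -1, 0, 0, 0, 0, 0, 0, -1, 0, 0, 0, 0, 0, 0, -1, 0, 0, 0, 0, 0, 0])

```text
clock: 3.1
ee_pos: [591.6, -161.0, 26.3]
ee_rot: [0.0, 0.98, -0.199, 0.0]
wrist_force: [0.4, -0.7, -0.1]
width: 0.1
grasp_force: 0.0
```

```bash
python3 - <<'E'
from h import *
im=r.read_camera("side");s=r.state();print(s['width'],s['grasp_force'],s['ee_pos'])
cv2.imwrite("pics/grasp.png",cv2.resize(im[150:260,260:400],None,fx=5,fy=5,interpolation=cv2.INTER_CUBIC))
E
```

```text
0.3123615938208197 0.0 [ 591.57837045 -160.97348957   26.18469125]
```

View pics/grasp.png

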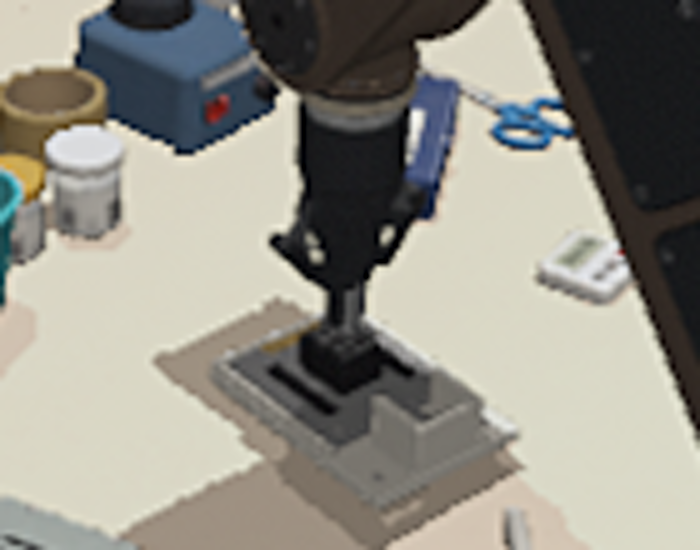

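The fingers closed on nothing. They seem to stand behind the block as seen in the side view, at crop (345,335) against the block at (340,360). I'll cross-check with rays from both views.

```bash
python3 - <<'E'
from h import *
s=r.state();p=s['ee_pos']
f=lambda P:(proj("side",P)-[260,150]+.5)*5-.5
print("tcp in crop",f(p),"z48",f([p[0],p[1],48]),"z80",f([p[0],p[1],80]))
im=cv2.imread("pics/side0.png")
m=(cv2.cvtColor(im,cv2.COLOR_BGR2GRAY)<60).astype(np.uint8)
n,l,st,ce=cv2.connectedComponentsWithStats(m)
for i in range(1,n):
    x,y,w,h,A=st[i]
    if 300<x<365 and 200<y<250 and A>10: print(st[i],ce[i])
a,d=ray("top",384.3,218.9); b,e=ray("side",328,219)
t=np.linalg.lstsq(np.c_[d,-e],b-a,rcond=None)[0];print("tri",a+d*t[0],b+e*t[1])
for P in([591,-160,48],[591,-160,34]):print(proj("side",P),proj("top",P))
cv2.imwrite("pics/s0c.png",cv2.resize(im[195:265,285:380],None,fx=6,fy=6,interpolation=cv2.INTER_CUBIC))
t=r.read_camera("top");cv2.imwrite("pics/t1.png",cv2.resize(t[170:290,320:450],None,fx=5,fy=5,interpolation=cv2.INTER_CUBIC))
E
```

```text
tcp in crop [343.09623847 363.07905798] z48 [344.12257505 337.75089812] z80 [345.66136731 299.7762441 ]
[320 217  23  12 132] [328.56818182 222.71969697]
[314 223  13  10  28] [320.10714286 227.78571429]
tri [ 591.5008498  -158.08731805   41.88474006] [ 591.5725388  -158.05667311   41.88829048]
[328.44961334 217.33620105] [385.33710354 218.84984027]
[328.31725028 220.59813451] [384.70084529 219.39683888]
```

View pics/t1.png

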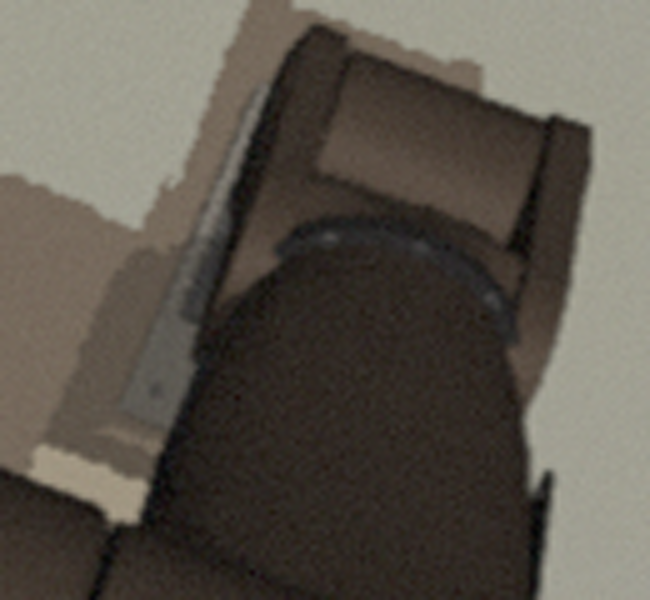

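By the rays, the visible fingertips end at about z=48, on the block's top. So the real tips seem to be about 22 mm higher than the reported TCP. I'll test this with a gentle touch on the block top.

Request:
servo_tool(plan=[-1, 0, 0, 0.0015, 0, 0, 0, -1, 0, 0, 0, 0, 0, 0])

```text
clock: 3.4
ee_pos: [591.4, -160.9, 24.2]
ee_rot: [0.0, 0.98, -0.199, -0.0]
wrist_force: [-0.3, 0.4, -0.2]
width: 0.1
grasp_force: 0.0
```

Request:
servo_tool(plan=[-1, 0, 0, 0.0015, 0, 0, 0, -1, 0, 0, 0, 0, 0, 0])

```text
clock: 3.6
ee_pos: [591.4, -160.9, 22.6]
ee_rot: [0.0, 0.98, -0.199, -0.0]
wrist_force: [-0.7, -0.3, -0.5]
width: -0.4
grasp_force: 0.0
```

Request:
servo_tool(plan=[-1, 0, 0, 0.0015, 0, 0, 0, -1, 0, 0, 0, 0, 0, 0])

```text
clock: 3.8
ee_pos: [591.4, -160.9, 21.2]
ee_rot: [0.0, 0.98, -0.199, -0.0]
wrist_force: [0.7, -0.4, 0.6]
width: 0.1
grasp_force: 0.0
```

```bash
python3 - <<'E'
from h import *
im=r.read_camera("side")
cv2.imwrite("pics/s2.png",cv2.resize(im[190:245,295:370],None,fx=10,fy=10,interpolation=cv2.INTER_CUBIC))
p=r.state()['ee_pos']
for z in(21,48,60):print(z,(proj("side",[p[0],p[1],z])-[295,190]+.5)*10)
E
```

```text
21 [336.99989776 339.22919213]
48 [339.53842709 276.66297465]
60 [340.68460119 248.41363471]
```

View pics/s2.png

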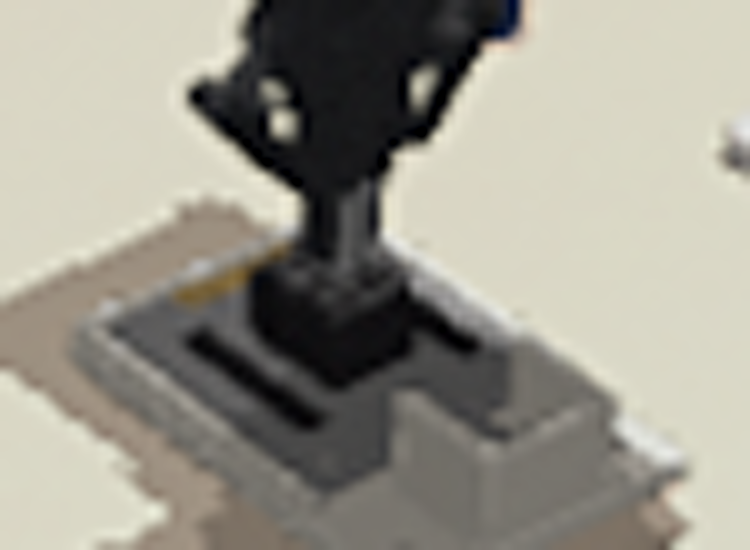

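The tips (s2 crop about (350,272)) are just above the block top, so the reading is roughly 25 mm low. I'll continue down until touch to calibrate it.

Request:
servo_tool(plan=[-1, 0, 0, 0.0015, 0, 0, 0, -1, 0, 0, 0, 0, 0, 0])

```text
clock: 4.05
ee_pos: [591.4, -160.9, 19.7]
ee_rot: [0.0, 0.98, -0.199, -0.0]
wrist_force: [0.7, -0.4, 0.2]
width: -0.1
grasp_force: 0.0
```

Request:
servo_tool(plan=[-1, 0, 0, 0.0015, 0, 0, 0, -1, 0, 0, 0, 0, 0, 0])

```text
clock: 4.25
ee_pos: [591.4, -160.9, 18.2]
ee_rot: [0.0, 0.98, -0.199, -0.0]
wrist_force: [-0.5, -0.5, 0.0]
width: -0.1
grasp_force: 0.0
```

Request:
servo_tool(plan=[-1, 0, 0, 0.0015, 0, 0, 0, -1, 0, 0, 0, 0, 0, 0])

```text
clock: 4.45
ee_pos: [591.4, -160.9, 16.7]
ee_rot: [0.0, 0.98, -0.199, -0.0]
wrist_force: [0.7, 0.3, -0.3]
width: 0.2
grasp_force: 0.0
```

Request:
servo_tool(plan=[-1, 0, 0, 0.0015, 0, 0, 0, -1, 0, 0, 0, 0, 0, 0])

```text
clock: 4.65
ee_pos: [591.6, -161.0, 16.2]
ee_rot: [0.0, 0.98, -0.199, 0.0]
wrist_force: [-2.7, 2.2, 9.5]
width: 0.2
grasp_force: 4.5
```

Request:
servo_tool(plan=[-1, 0, 0, 0.0015, 0, 0, 0, -1, 0, 0, 0, 0, 0, 0])

```text
clock: 4.85
ee_pos: [591.6, -161.0, 16.1]
ee_rot: [0.0, 0.98, -0.199, 0.001]
wrist_force: [-8.8, 3.3, 24.4]
width: 0.2
grasp_force: 12.2
```

Request:
servo_tool(plan=[-1, 0, 0, 0.0015, 0, 0, 0, -1, 0, 0, 0, 0, 0, 0])

```text
clock: 5.05
ee_pos: [591.7, -161.0, 16.0]
ee_rot: [0.0, 0.98, -0.199, 0.001]
wrist_force: [-13.0, 3.5, 39.8]
width: -0.0
grasp_force: 19.8
```

```bash
python3 - <<'E'
from h import *
im=r.read_camera("side");print(r.state()['ee_pos'],r.state()['wrist_force'])
g=cv2.cvtColor(im,cv2.COLOR_BGR2GRAY)
print(g[204:232,322:340])
E
```

```text
[ 591.69811379 -161.03242661   16.02242348] [-12.45441279   3.87436898  40.17099875]
[[153 175 113  13  22  23  24  22  28  23  23  21  21  18  11   0 135 209]
 [ 35  81  67  17  23  22  27  23  25  26  24  19   9  47  57  89 190 219]
 [ 17  17  19  21  23  24  24  25  22  26  22  10  97 194 213 207 215 218]
 [ 11  20  21  22  25  22  25  25  25  24  17   0 146 214 225 219 216 215]
 [ 31   8  19  23  25  25  24  27  22  18   2  87 193 220 216 213 213 212]
 [177  75   4  18  25  22  22  23  17  69  48 183 221 217 214 213 213 212]
 [220 198 126   6  21  22  21  41  49  72  45 200 225 215 213 213 213 213]
 [226 230 188  66  16  22  28  75  75  67  34 197 223 214 213 213 213 213]
 [193 215 182  75  14  19  30  82  78  63  33 197 224 216 214 213 214 213]
 [166 165 119  54  15  18  40  85  76  74  70 208 223 212 215 214 214 213]
 [132 110  61  31  19  20  45  87  70  75  72 148 214 227 203 203 214 214]
 [ 75  72  50  25  20  18  45  87  66  75  78  78 145 200 214 217 216 213]
 [ 52  59  39  25  24  15  43  87  67  77  78  65  78 124 160 210 225 217]
 [ 29  52  73  69  43  19  54  92  69  7
[... 385 characters left out ...]
 14  13  11   9   6   8]
 [ 11  13  15  14  15  13  18  17  16  16  14  18  14  13  41  45  22   6]
 [ 19   9  12  15  15  20  17  18  17  17  16  15  14   8  46  67  60  35]
 [ 57  34  16  10  12  11  15  17  15  16  15  12   9  25  59  74  73  67]
 [ 97  80  51  23   9  15  16  14  16  10  11  25  55  68  71  73  72  74]
 [ 85  85  74  60  33  10  14  13   8  27  54  66  72  74  72  71  71  71]
 [ 36  53  70  78  60  35  12  22  54  67  72  73  70  66  58  63  69  70]
 [  6  17  40  70  78  68  65  66  71  74  72  69  96 115 119  96  69  69]
 [ 23   6  16  34  59  74  77  73  73  71  70  67  98 121 131 123  98  74]
 [ 52  19  10   6  20  44  65  73  72  70  70  66  90 111 115 125 123 106]]
```

Contact came at reported z 16.2 on the block top, whose true height is 48. So true tip z is reported + 32. I'll lift, open, and regrasp with that correction.

Request:
servo_tool(plan=[-1, 0, 0, -0.01, 0, 0, 0, 0.6, 0, 0, 0, 0, 0, 0, 0.6, 0, 0, 0, 0, 0, 0, 0.6, 0, 0, 0, 0, 0, 0, 0.6, 0, 0, 0, 0, 0, 0])

```text
clock: 5.6
ee_pos: [591.2, -160.9, 21.7]
ee_rot: [-0.0, 0.98, -0.199, -0.0]
wrist_force: [-0.4, -0.1, -0.9]
width: 58.7
grasp_force: 0.0
```

Request:
servo_tool(plan=[0.6, 0, 0, 0.008, 0, 0, 0, 0.6, 0, 0, 0.006, 0, 0, 0, 0.6, 0, 0, 0.004, 0, 0, 0, 0.6, 0, 0, 0, 0, 0, 0])

```text
clock: 6.0
ee_pos: [591.1, -160.8, 3.4]
ee_rot: [-0.0, 0.98, -0.199, -0.001]
wrist_force: [0.2, -0.1, 1.1]
width: 68.6
grasp_force: 0.0
```

```bash
python3 -c "
from station import r
s=r.state();print(r.pinch_z,s['ee_pos'],s['width'],s['wrist_force'])"
```

```text
18.700000000000003 [ 591.07175845 -160.80106707    3.4170918 ] 68.58677421454793 [ 0.19680411 -0.06352593  1.06404141]
```

Request:
servo_tool(plan=[0.6, 0, 0, 0.005, 0, 0, 0, 0.6, 0, 0, 0.004, 0, 0, 0, 0.6, 0, 0, 0, 0, 0, 0])

```text
clock: 6.3
ee_pos: [591.2, -160.9, -5.2]
ee_rot: [-0.0, 0.98, -0.199, -0.0]
wrist_force: [-0.1, 0.9, 0.2]
width: 68.1
grasp_force: 0.0
```

Request:
servo_tool(plan=[-0.3, 0, 0, 0, 0, 0, 0, -0.3, 0, 0, 0, 0, 0, 0, -0.3, 0, 0, 0, 0, 0, 0, -0.3, 0, 0, 0, 0, 0, 0, -0.3, 0, 0, 0, 0, 0, 0])

```text
clock: 6.8
ee_pos: [591.8, -160.9, -4.2]
ee_rot: [-0.0, 0.98, -0.199, 0.0]
wrist_force: [0.5, 2.3, 5.4]
width: 39.2
grasp_force: 42.0
```

Request:
servo_tool(plan=[-0.3, 0, 0, -0.01, 0, 0, 0, -0.3, 0, 0, -0.02, 0, 0, 0, -0.3, 0, 0, -0.025, 0, 0, 0, -0.3, 0, 0, -0.025, 0, 0, 0, -0.3, 0, 0, 0, 0, 0, 0], squeeze=50)

```text
clock: 7.3
ee_pos: [592.6, -161.6, 78.4]
ee_rot: [0.001, 0.98, -0.199, 0.002]
wrist_force: [0.2, -0.3, -4.1]
width: 39.0
grasp_force: 52.6
```

Request:
servo_tool(plan=[-0.3, 0, 0, 0, 0, 0, -5.4, -0.3, 0, 0, 0, 0, 0, -5.4, -0.3, 0, 0, 0, 0, 0, -5.4, -0.3, 0, 0, 0, 0, 0, -5.2, -0.3, 0, 0, 0, 0, 0, 0])

```text
clock: 7.8
ee_pos: [590.8, -160.9, 74.2]
ee_rot: [-0.0, 1.0, -0.013, -0.001]
wrist_force: [-0.1, 0.0, -3.7]
width: 38.7
grasp_force: 52.5
```

```bash
python3 - <<'E'
from h import *
im=r.read_camera("side");s=r.state();print(s['width'],s['grasp_force'],s['ee_pos'],s['ee_rot'],s['wrist_force'])
cv2.imwrite("pics/held.png",cv2.resize(im[140:250,260:400],None,fx=5,fy=5,interpolation=cv2.INTER_CUBIC))
E
```

```text
38.85808782282001 52.50736892223358 [ 590.88738901 -160.89218028   74.31735958] [-1.74121643e-04  9.99894446e-01 -1.45034703e-02 -8.45914106e-04] [-0.41143006  0.28995606 -3.47065435]
```

Request:
servo_tool(plan=[-0.3, -0.0121, -0.0428, 0, 0, 0, 0, -0.3, -0.0122, -0.0428, 0, 0, 0, 0, -0.3, -0.0121, -0.0428, 0, 0, 0, 0, -0.3, -0.0122, -0.0428, 0, 0, 0, 0, -0.3, -0.0121, -0.0428, 0, 0, 0, 0])

```text
clock: 8.35
ee_pos: [535.8, 56.1, 75.0]
ee_rot: [0.0, 1.0, -0.015, -0.0]
wrist_force: [0.8, 0.7, -3.2]
width: 39.2
grasp_force: 52.7
```

Request:
servo_tool(plan=[-0.3, -0.0122, -0.0428, 0, 0, 0, 0, -0.3, -0.0121, -0.0428, 0, 0, 0, 0, -0.3, -0.0122, -0.0428, 0, 0, 0, 0, -0.3, 0, 0, 0.02, 0, 0, 0, -0.3, 0, 0, 0, 0, 0, 0])

```text
clock: 8.85
ee_pos: [502.0, 184.7, 53.5]
ee_rot: [0.001, 1.0, -0.014, -0.002]
wrist_force: [0.8, 0.3, -3.6]
width: 38.7
grasp_force: 52.6
```

Request:
servo_tool(plan=[-0.3, 0, 0, 0.02, 0, 0, 0, -0.3, 0, 0, 0.01, 0, 0, 0, -0.3, 0, 0, 0, 0, 0, 0])

```text
clock: 9.15
ee_pos: [503.2, 183.0, 24.4]
ee_rot: [0.0, 1.0, -0.015, -0.001]
wrist_force: [0.7, 0.4, -3.6]
width: 38.8
grasp_force: 52.6
```

```bash
python3 - <<'E'
from h import *
im=r.read_camera("side");s=r.state();print(s['width'],s['grasp_force'],s['ee_pos'],s['ee_rot'],s['wrist_force'])
cv2.imwrite("pics/near.png",cv2.resize(im[225:325,215:345],None,fx=6,fy=6,interpolation=cv2.INTER_CUBIC))
E
```

```text
38.88913421191141 52.608489990234375 [503.60190488 183.25298786  25.17060546] [ 2.24898635e-04  9.99895381e-01 -1.44496426e-02 -6.20162478e-04] [ 0.89169495  0.33561363 -2.93172928]
```

View pics/near.png

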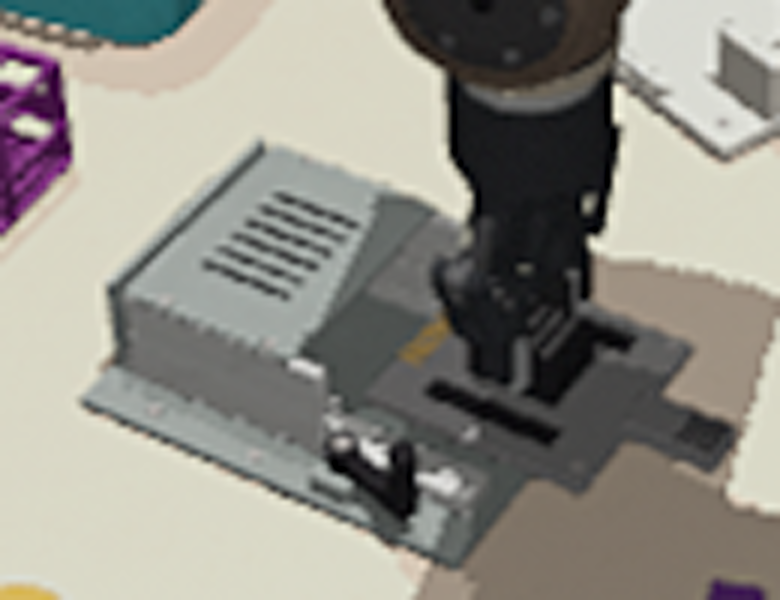

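The card is held level ahead of the mouth. Corners in the near crop: front-left about (375,388), rear-left (578,490), rear-right (692,350). I'll compare these with the predicted pixels.

```bash
python3 - <<'E'
from h import *
yaw=np.radians(-1.66);X=np.array([np.cos(yaw),np.sin(yaw),0]);Y=np.array([-np.sin(yaw),np.cos(yaw),0])
o=np.array([503.6,183.2,0])
f=lambda P:((proj("side",P)-[215,225]+.5)*6-.5).round()
for n,x,y in(("FL",60,55),("RL",-60,55),("RR",-60,-55)):
    print(n,[(zt,f(o+x*X+y*Y+[0,0,zt])) for zt in(43,49,55)])
def un(u,v,z): return onz("side",(u+.5)/6-.5+215,(v+.5)/6-.5+225,z)
for p in((375,388),(578,490),(692,350)):
    d=un(*p,49)-o; print((d@X).round(1),(d@Y).round(1))
# dock points: left pivot, predicted
print("pivL",un(340,440,32), "expected", [563.6+1.7,255])
E
```

```text
FL [(43, array([363., 400.])), (49, array([363., 391.])), (55, array([362., 382.]))]
RL [(43, array([582., 493.])), (49, array([582., 484.])), (55, array([582., 475.]))]
RR [(43, array([694., 349.])), (49, array([694., 340.])), (55, array([695., 331.]))]
56.1 50.2
-60.2 59.4
-62.3 -48.5
pivL [566.99009693 255.07829999  32.        ] expected [565.3000000000001, 255]
```

Request:
servo_tool(plan=[-0.3, 0, 0, 0.008, 0, 0, 0, -0.3, 0, 0, 0.004, 0, 0, 0, -0.3, 0, 0, 0, 0, 0, 0])

```text
clock: 9.5
ee_pos: [503.5, 183.8, 13.0]
ee_rot: [0.0, 1.0, -0.014, -0.0]
wrist_force: [-0.2, -0.3, -3.6]
width: 39.1
grasp_force: 52.8
```

Request:
servo_tool(plan=[-0.3, 0, 0, 0.002, 0, 0, 0, -0.3, 0, 0, 0, 0, 0, 0])

```text
clock: 9.7
ee_pos: [503.6, 184.0, 11.3]
ee_rot: [0.0, 1.0, -0.014, 0.0]
wrist_force: [-0.2, -0.7, -2.9]
width: 39.2
grasp_force: 52.8
```

Request:
servo_tool(plan=[-0.3, 0, 0, 0.002, 0, 0, 0, -0.3, 0, 0, 0, 0, 0, 0])

```text
clock: 9.9
ee_pos: [503.6, 183.9, 9.3]
ee_rot: [0.0, 1.0, -0.014, -0.0]
wrist_force: [0.6, -0.1, -3.5]
width: 38.6
grasp_force: 52.8
```

Request:
servo_tool(plan=[-0.3, 0, 0, 0.002, 0, 0, 0, -0.3, 0, 0, 0, 0, 0, 0])

```text
clock: 10.1
ee_pos: [503.5, 183.9, 7.2]
ee_rot: [0.0, 1.0, -0.014, -0.0]
wrist_force: [-0.2, -0.1, -3.7]
width: 38.8
grasp_force: 52.8
```

Request:
servo_tool(plan=[-0.3, 0, 0, 0.0015, 0, 0, 0, -0.3, 0, 0, 0, 0, 0, 0])

```text
clock: 10.3
ee_pos: [503.6, 183.9, 5.7]
ee_rot: [0.0, 1.0, -0.014, -0.0]
wrist_force: [-0.3, 0.0, -3.1]
width: 39.2
grasp_force: 52.8
```

Request:
servo_tool(plan=[-0.3, 0, 0, 0.001, 0, 0, 0, -0.3, 0, 0, 0, 0, 0, 0])

```text
clock: 10.5
ee_pos: [503.6, 183.9, 4.8]
ee_rot: [0.0, 1.0, -0.014, -0.0]
wrist_force: [-0.5, 0.2, -3.5]
width: 39.2
grasp_force: 52.8
```

Request:
servo_tool(plan=[-0.3, 0, 0, 0.001, 0, 0, 0, -0.3, 0, 0, 0, 0, 0, 0])

```text
clock: 10.7
ee_pos: [503.7, 184.0, 3.9]
ee_rot: [0.0, 1.0, -0.014, 0.0]
wrist_force: [-0.4, 0.7, -2.3]
width: 38.9
grasp_force: 52.8
```

Request:
servo_tool(plan=[-0.3, 0, 0, -0.001, 0, 0, 0, -0.3, 0.004, 0, 0, 0, 0, 0, -0.3, 0.004, 0, 0, 0, 0, 0, -0.3, 0.004, 0, 0, 0, 0, 0, -0.3, 0, 0, 0, 0, 0, 0])

```text
clock: 11.2
ee_pos: [516.4, 183.6, 4.8]
ee_rot: [-0.0, 1.0, -0.014, 0.0]
wrist_force: [0.0, 0.3, -4.6]
width: 39.4
grasp_force: 52.8
```

Request:
servo_tool(plan=[-0.3, 0.004, 0, 0, 0, 0, 0, -0.3, 0.004, 0, 0, 0, 0, 0, -0.3, 0, 0, 0, 0, 0, 0])

```text
clock: 11.5
ee_pos: [524.3, 183.5, 4.9]
ee_rot: [-0.0, 1.0, -0.014, 0.0]
wrist_force: [1.5, 0.7, -3.5]
width: 38.7
grasp_force: 52.7
```

Request:
servo_tool(plan=[-0.3, 0.004, 0, 0, 0, 0, 0, -0.3, 0.004, 0, 0, 0, 0, 0, -0.3, 0, 0, 0, 0, 0, 0])

```text
clock: 11.8
ee_pos: [532.4, 183.2, 4.9]
ee_rot: [-0.0, 1.0, -0.014, 0.0]
wrist_force: [0.3, 1.4, -3.7]
width: 39.2
grasp_force: 52.7
```

Request:
servo_tool(plan=[-0.3, 0.004, 0, 0, 0, 0, 0, -0.3, 0.004, 0, 0, 0, 0, 0, -0.3, 0, 0, 0, 0, 0, 0])

```text
clock: 12.1
ee_pos: [540.3, 183.0, 4.9]
ee_rot: [-0.0, 1.0, -0.014, 0.0]
wrist_force: [2.4, 2.7, -4.8]
width: 38.4
grasp_force: 52.6
```

Request:
servo_tool(plan=[-0.3, 0, 0, 0.001, 0, 0, 0, 0.5, 0, 0, 0, 0, 0, 0, 0.5, 0, 0, 0, 0, 0, 0, 0.5, 0, 0, 0, 0, 0, 0, 0.5, 0, 0, 0, 0, 0, 0])

```text
clock: 12.6
ee_pos: [539.7, 182.9, 4.0]
ee_rot: [0.0, 1.0, -0.014, 0.0]
wrist_force: [-1.2, 0.3, 0.5]
width: 63.6
grasp_force: 0.0
```

Request:
servo_tool(plan=[0.5, 0, 0, -0.01, 0, 0, 0, 0.5, 0, 0, -0.03, 0, 0, 0, 0.5, 0, 0, -0.04, 0, 0, 0, 0.5, -0.03, 0, -0.04, 0, 0, 0, 0.5, -0.04, 0, 0, 0, 0, 0])

```text
clock: 13.1
ee_pos: [471.8, 185.3, 128.5]
ee_rot: [-0.001, 1.0, -0.014, 0.004]
wrist_force: [-0.2, 0.1, -1.0]
width: 64.0
grasp_force: 0.0
```

```bash
python3 - <<'E'
from h import *
im=r.read_camera("side");s=r.state();print(s['width'],s['grasp_force'],s['ee_pos'],s['ee_rot'],s['wrist_force'])
cv2.imwrite("pics/near2.png",cv2.resize(im[225:325,215:345],None,fx=6,fy=6,interpolation=cv2.INTER_CUBIC))
E
```

```text
64.27792397982482 0.0 [463.59268711 184.78663805 126.20848143] [-6.23810874e-05  9.99910568e-01 -1.33735392e-02  1.95698891e-05] [-3.79696733  2.26677113 -0.37806907]
```

View pics/near2.png

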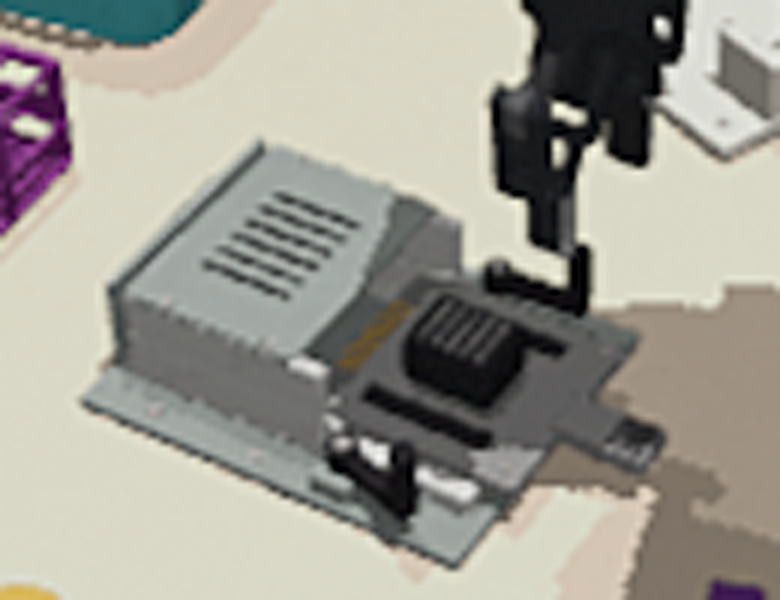

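The card lies straight on the sills with its nose between the guides. In the near2 crop, the tab end is about (655,452), the rear corners are (548,455) and (638,337), and the lever pegs are at (578,265) and (403,465).

```bash
python3 - <<'E'
from h import *
yaw=np.radians(-1.5);X=np.array([np.cos(yaw),np.sin(yaw),0]);Y=np.array([-np.sin(yaw),np.cos(yaw),0])
o=np.array([540,183,0])
def un(u,v,z): return onz("side",(u+.5)/6-.5+215,(v+.5)/6-.5+225,z)
for p,z in (((548,455),28),((638,337),28),((646,465),32),((664,436),32),((470,305),56)):
    d=un(*p,z)-o; print(p,(d@X).round(1),(d@Y).round(1))
d=np.array([578.7,182.3,0])
for p in ((578,258),(403,452)):
    q=un(*p,62)-d; print("peg",(q@X).round(1),(q@Y).round(1),un(*p,62))
E
```

```text
(548, 455) -63.3 28.9
(638, 337) -61.5 -63.9
(646, 465) -108.5 14.9
(664, 436) -106.9 -6.1
(470, 305) 6.9 -16.4
peg -63.7 -67.3 [513.23007475 116.70198693  62.        ]
peg -60.3 88.4 [520.78077928 272.24985938  62.        ]
```

Request:
servo_tool(plan=[0.3, 0, 0, 0, 0, 0, 0, 0.3, 0, 0, 0, 0, 0, 0])

```text
clock: 13.35
ee_pos: [470.2, 185.0, 124.6]
ee_rot: [-0.0, 1.0, -0.014, 0.001]
wrist_force: [-0.2, 0.3, -1.0]
width: 55.3
grasp_force: 0.0
```

Request:
servo_tool(plan=[0.3, -0.022, 0, 0.02, 0, 0, 0, 0.3, 0, 0, 0.04, 0, 0, 0, 0.3, 0, 0, 0.04, 0, 0, 0, 0.3, 0, 0, 0.02, 0, 0, 0, 0.3, 0, 0, 0, 0, 0, 0])

```text
clock: 13.85
ee_pos: [447.1, 185.0, 1.3]
ee_rot: [0.001, 1.0, -0.014, -0.002]
wrist_force: [0.8, 0.5, 0.1]
width: 55.4
grasp_force: 0.0
```

Request:
servo_tool(plan=[0.3, 0, 0, 0.01, 0, 0, 0, 0.3, 0, 0, 0.008, 0, 0, 0, 0.3, 0, 0, 0.004, 0, 0, 0, 0.3, 0, 0, 0, 0, 0, 0])

```text
clock: 14.25
ee_pos: [447.8, 185.5, -18.2]
ee_rot: [0.0, 1.0, -0.014, 0.0]
wrist_force: [-0.7, -1.1, 0.5]
width: 56.0
grasp_force: 0.0
```

Request:
servo_tool(plan=[-0.6, 0, 0, 0, 0, 0, 0, -0.6, 0, 0, 0, 0, 0, 0, -0.6, 0, 0, 0, 0, 0, 0, -0.6, 0, 0, 0, 0, 0, 0, -0.6, 0, 0, 0, 0, 0, 0], squeeze=30)

```text
clock: 14.75
ee_pos: [447.8, 185.5, -17.9]
ee_rot: [-0.0, 1.0, -0.014, 0.0]
wrist_force: [-0.8, 0.1, 3.3]
width: 25.1
grasp_force: 34.5
```

Request:
servo_tool(plan=[-0.6, 0.006, 0, 0, 0, 0, 0, -0.6, 0.008, 0, 0, 0, 0, 0, -0.6, 0.008, 0, 0, 0, 0, 0, -0.6, 0.008, 0, 0, 0, 0, 0, -0.6, 0, 0, 0, 0, 0, 0])

```text
clock: 15.25
ee_pos: [477.2, 184.5, -17.8]
ee_rot: [0.0, 1.0, -0.014, -0.001]
wrist_force: [-5.0, -1.0, 10.9]
width: 25.5
grasp_force: 35.4
```

Request:
servo_tool(plan=[-0.6, 0.008, 0, 0, 0, 0, 0, -0.6, 0.008, 0, 0, 0, 0, 0, -0.6, 0.008, 0, 0, 0, 0, 0, -0.6, 0.008, 0, 0, 0, 0, 0, -0.6, 0, 0, 0, 0, 0, 0])

```text
clock: 15.75
ee_pos: [509.4, 183.7, -17.8]
ee_rot: [0.0, 1.0, -0.014, -0.001]
wrist_force: [-4.7, -0.5, 10.8]
width: 25.5
grasp_force: 35.3
```

Request:
servo_tool(plan=[-0.6, 0.004, 0, 0, 0, 0, 0, -0.6, 0.004, 0, 0, 0, 0, 0, -0.6, 0.004, 0, 0, 0, 0, 0, -0.6, 0, 0, 0, 0, 0, 0])

```text
clock: 16.15
ee_pos: [520.4, 183.4, -17.9]
ee_rot: [0.0, 1.0, -0.013, -0.001]
wrist_force: [-7.7, 0.5, 11.9]
width: 24.9
grasp_force: 35.5
```

Request:
servo_tool(plan=[-0.6, 0.003, 0, -0.0005, 0, 0, 0, -0.6, 0, 0, 0, 0, 0, 0])

```text
clock: 16.35
ee_pos: [524.1, 183.4, -17.6]
ee_rot: [0.0, 1.0, -0.014, -0.001]
wrist_force: [-3.8, 1.2, 7.2]
width: 25.0
grasp_force: 34.9
```

Request:
servo_tool(plan=[-0.6, 0.003, 0, 0, 0, 0, 0, -0.6, 0, 0, 0, 0, 0, 0])

```text
clock: 16.55
ee_pos: [526.8, 183.2, -17.6]
ee_rot: [0.0, 1.0, -0.014, -0.001]
wrist_force: [-4.6, -0.1, 7.9]
width: 25.4
grasp_force: 35.0
```

Request:
servo_tool(plan=[-0.6, 0.002, 0, 0, 0, 0, 0, -0.6, 0, 0, 0, 0, 0, 0, -0.6, 0, 0, 0, 0, 0, 0])

```text
clock: 16.85
ee_pos: [528.6, 183.2, -17.6]
ee_rot: [0.0, 1.0, -0.014, -0.001]
wrist_force: [-6.7, -0.3, 8.7]
width: 25.6
grasp_force: 35.0
```

Request:
servo_tool(plan=[-0.6, 0.002, 0, 0, 0, 0, 0, -0.6, 0, 0, 0, 0, 0, 0, -0.6, 0, 0, 0, 0, 0, 0])

```text
clock: 17.15
ee_pos: [529.6, 183.1, -17.7]
ee_rot: [0.0, 1.0, -0.013, -0.002]
wrist_force: [-10.3, -0.4, 10.4]
width: 25.2
grasp_force: 35.3
```

Request:
servo_tool(plan=[-0.1, 0, 0, 0, 0, 0, 0, -0.1, 0, 0, 0, 0, 0, 0, -0.1, 0, 0, 0, 0, 0, 0, -0.1, 0, 0, 0, 0, 0, 0, -0.1, 0, 0, -0.01, 0, 0, 0])

```text
clock: 17.65
ee_pos: [531.1, 183.0, -8.3]
ee_rot: [0.0, 1.0, -0.014, -0.001]
wrist_force: [-0.3, 0.0, 0.6]
width: 38.3
grasp_force: 0.0
```

Request:
servo_tool(plan=[-0.1, 0, 0, -0.02, 0, 0, 0, -0.1, 0, 0, -0.04, 0, 0, 0, -0.1, -0.04, 0, -0.04, 0, 0, 0, -1, -0.05, 0, 0, 0, 0, 0, -1, -0.01, 0, 0, 0, 0, 0])

```text
clock: 18.15
ee_pos: [432.0, 185.5, 89.1]
ee_rot: [0.0, 1.0, -0.013, -0.001]
wrist_force: [0.1, 0.7, -0.3]
width: 9.9
grasp_force: 0.0
```

```bash
python3 - <<'E'
from h import *
s=r.state();print(s['width'],s['grasp_force'],s['ee_pos'],s['ee_rot'],s['wrist_force'])
im=r.read_camera("side")
g=cv2.cvtColor(im,cv2.COLOR_BGR2GRAY)
cv2.imwrite("pics/seated.png",cv2.resize(im[225:325,215:345],None,fx=6,fy=6,interpolation=cv2.INTER_CUBIC))
E
```

```text
9.880408543630159 0.0 [432.00920124 185.54456352  89.0711676 ] [ 1.53230918e-04  9.99912878e-01 -1.31874168e-02 -5.52199050e-04] [ 0.11722451  0.6613347  -0.32725022]
```

View pics/seated.png

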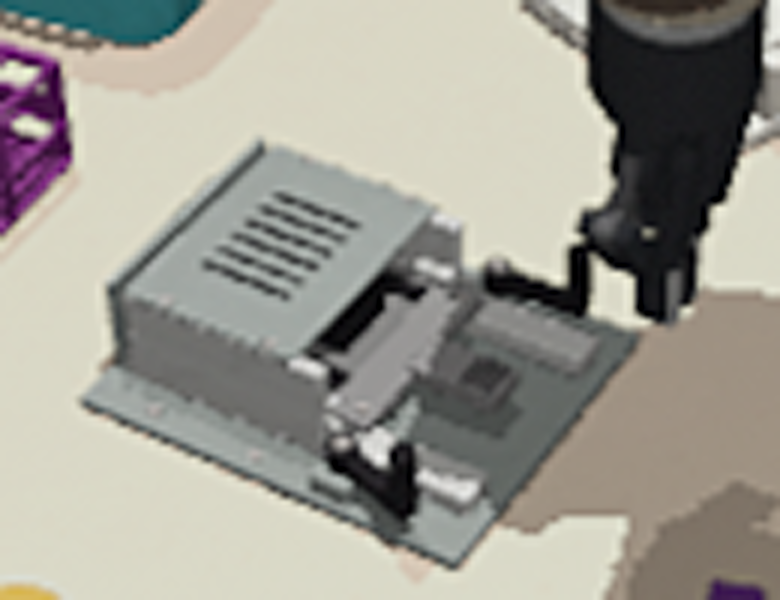

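The card is seated in the guides, with its tab clear behind it and both levers still open (pegs at about (403,465) and (578,265)). Next is the left lever: I'll straddle its peg at world (521.5,270) with the tool turned so it closes along the peg's tangent.

Request:
servo_tool(plan=[0, 0.0291, -0.029, 0, 0, 0, 0, 0, 0.0291, -0.029, 0, 0, 0, 0, 0, 0.029, -0.029, 0, 0, 0, 0, 0, 0, 0, 0, 0, 0, 6, 0, 0, 0, 0, 0, 0, 6])

```text
clock: 18.7
ee_pos: [527.2, 271.2, 87.3]
ee_rot: [0.0, 0.993, -0.12, 0.0]
wrist_force: [-0.2, 0.1, -0.6]
width: 42.5
grasp_force: 0.0
```

Request:
servo_tool(plan=[0, 0, 0, 0, 0, 0, 6, 0, 0, 0, 0.03, 0, 0, 0, 0, 0, 0, 0.01, 0, 0, 0, 0, 0, 0, 0, 0, 0, 0])

```text
clock: 19.1
ee_pos: [525.6, 270.1, 46.3]
ee_rot: [0.001, 0.985, -0.17, -0.001]
wrist_force: [-0.2, -0.1, 0.9]
width: 42.4
grasp_force: 0.0
```

Request:
servo_tool(plan=[0, -0.0038, 0.0013, 0.01, 0, 0, 0, 0, 0, 0, 0.015, 0, 0, 0, 0, 0, 0, 0.015, 0, 0, 0, 0, 0, 0, 0, 0, 0, 0])

```text
clock: 19.5
ee_pos: [521.1, 270.2, 6.6]
ee_rot: [0.001, 0.985, -0.17, -0.001]
wrist_force: [0.7, -0.1, -0.1]
width: 42.6
grasp_force: 0.0
```

Request:
servo_tool(plan=[-0.9, 0, 0, 0, 0, 0, 0, -0.9, 0, 0, 0, 0, 0, 0, -0.9, 0, 0, 0, 0, 0, 0, -0.9, 0, 0, 0, 0, 0, 0, -0.9, 0, 0, 0, 0, 0, 0], squeeze=30)

```text
clock: 20.0
ee_pos: [522.2, 270.8, 8.6]
ee_rot: [-0.0, 0.985, -0.17, 0.001]
wrist_force: [-0.9, 1.5, 7.0]
width: 12.7
grasp_force: 30.1
```

Request:
servo_tool(plan=[-0.9, 0.0004, 0.0058, -0.001, 0, 0, -7.2, -0.9, 0.0004, 0.0058, -0.001, 0, 0, -7.2, -0.9, 0.0004, 0.0058, 0, 0, 0, -7.2, -0.9, 0.0004, 0.0058, 0, 0, 0, -7.2, -0.9, 0.0004, 0.0058, 0, 0, 0, -7.2])

```text
clock: 20.5
ee_pos: [522.0, 242.3, 9.0]
ee_rot: [-0.0, 0.989, 0.146, 0.001]
wrist_force: [8.2, 8.9, -17.0]
width: 12.9
grasp_force: 30.1
```

Request:
servo_tool(plan=[-0.9, 0.0004, 0.0058, 0.001, 0, 0, -7.2, -0.9, 0.0004, 0.0058, 0, 0, 0, -7.2, -0.9, 0.0004, 0.0058, 0, 0, 0, -7.2, -0.9, 0.0004, 0.0058, 0, 0, 0, -7.2, -0.9, 0.0004, 0.0058, 0, 0, 0, -7.2])

```text
clock: 21.0
ee_pos: [538.4, 219.4, 8.7]
ee_rot: [-0.0, 0.896, 0.444, 0.001]
wrist_force: [3.8, 14.0, -7.5]
width: 12.7
grasp_force: 30.9
```

Request:
servo_tool(plan=[-0.9, 0.0004, 0.0058, 0, 0, 0, -7.2, -0.9, 0.0004, 0.0058, 0, 0, 0, -7.2, -0.9, 0.0004, 0.0058, 0, 0, 0, -7.2, -0.9, 0, 0, 0, 0, 0, 0], squeeze=40)

```text
clock: 21.4
ee_pos: [553.8, 212.2, 8.7]
ee_rot: [-0.0, 0.797, 0.604, 0.001]
wrist_force: [2.6, 14.6, -5.8]
width: 12.4
grasp_force: 39.6
```

Request:
servo_tool(plan=[-0.9, 0.0014, 0.0058, 0, 0, 0, -7.2, -0.9, 0.0014, 0.0058, 0, 0, 0, -7.2, -0.9, 0, 0, 0, 0, 0, 0])

```text
clock: 21.7
ee_pos: [564.0, 210.9, 8.7]
ee_rot: [-0.001, 0.715, 0.699, -0.001]
wrist_force: [-4.8, 2.4, 3.0]
width: 12.6
grasp_force: 40.4
```

Request:
servo_tool(plan=[-0.9, 0, 0.002, 0, 0, 0, 0, -0.9, 0, 0, 0, 0, 0, 0])

```text
clock: 21.9
ee_pos: [564.0, 210.8, 8.6]
ee_rot: [-0.002, 0.717, 0.697, -0.003]
wrist_force: [-13.5, 2.9, 6.7]
width: 12.2
grasp_force: 41.1
```

Request:
servo_tool(plan=[-0.9, 0, 0.002, 0, 0, 0, 0, -0.9, 0, 0, 0, 0, 0, 0])

```text
clock: 22.1
ee_pos: [564.2, 210.7, 8.5]
ee_rot: [-0.003, 0.717, 0.697, -0.004]
wrist_force: [-22.2, 3.2, 12.0]
width: 12.4
grasp_force: 41.8
```

Request:
servo_tool(plan=[-0.9, 0, -0.004, 0, 0, 0, 0, -0.4, 0, 0, 0, 0, 0, 0, -0.4, 0, 0, 0, 0, 0, 0, -0.4, 0, 0, 0, 0, 0, 0, -0.4, 0, 0, -0.01, 0, 0, 0])

```text
clock: 22.6
ee_pos: [564.6, 210.6, 18.1]
ee_rot: [-0.0, 0.717, 0.697, -0.001]
wrist_force: [0.5, 0.0, 0.3]
width: 25.1
grasp_force: 0.0
```

Request:
servo_tool(plan=[-0.4, 0, 0, -0.03, 0, 0, 0, -0.4, 0, 0, -0.04, 0, 0, 0, 0, 0, 0, 0, 0, 0, -8.5, 0, 0, 0, 0, 0, 0, -8.5, 0, 0, 0, 0, 0, 0, -8.5])

```text
clock: 23.1
ee_pos: [565.3, 210.8, 89.9]
ee_rot: [0.001, 0.543, 0.84, 0.0]
wrist_force: [0.1, -0.4, 0.0]
width: 42.5
grasp_force: 0.0
```

Request:
servo_tool(plan=[0, 0, 0, 0, 0, 0, -8.5, 0, 0, 0, 0, 0, 0, -8.5, 0, 0, 0, 0, 0, 0, -8.5, 0, 0, 0, 0, 0, 0, -8.5, 0, 0, 0, 0, 0, 0, -8.5])

```text
clock: 23.6
ee_pos: [565.2, 210.8, 89.5]
ee_rot: [0.0, 0.201, 0.98, 0.0]
wrist_force: [-0.2, 0.3, 0.3]
width: 42.8
grasp_force: 0.0
```

Request:
servo_tool(plan=[0, 0, 0, 0, 0, 0, -8, 0, 0, 0, 0, 0, 0, -8, 0, 0, 0, 0, 0, 0, -7, 0, 0, 0, 0, 0, 0, 0])

```text
clock: 24.0
ee_pos: [565.2, 210.8, 89.4]
ee_rot: [0.0, 0.004, 1.0, 0.0]
wrist_force: [0.5, -0.5, -0.6]
width: 42.7
grasp_force: 0.0
```

```bash
python3 - <<'E'
from h import *
s=r.state();q=s['ee_rot'];print(s['ee_pos'],np.degrees(2*np.arctan2(q[2],q[1])),s['joint_positions'])
im=r.read_camera("top");g=cv2.cvtColor(im,cv2.COLOR_BGR2GRAY)
# dark pixels near right lever, and left lever
print((g[226:256,268:290]<60).astype(int))
E
```

```text
[565.21020862 210.82452728  89.40375606] 179.53569842674554 [ 2.47608807e-01  5.86737464e-01  1.72367457e+00 -1.44808298e-04
  8.30502719e-01 -1.31498629e+00]
[[0 0 0 1 1 1 1 1 1 0 0 0 0 0 0 0 0 0 0 0 0 0]
 [0 0 0 0 1 0 0 0 0 0 0 0 0 0 0 0 0 0 0 0 0 0]
 [0 0 0 1 0 1 0 0 0 0 0 0 0 0 0 0 0 0 0 0 0 0]
 [0 0 0 0 0 0 0 0 1 1 1 1 0 0 0 0 0 0 0 0 0 0]
 [0 0 0 0 0 0 0 0 1 1 1 1 1 1 0 0 0 1 0 0 0 0]
 [0 0 0 0 0 0 0 0 1 1 0 0 1 1 1 0 0 0 0 0 0 0]
 [0 0 0 0 0 0 0 0 1 0 0 0 1 1 1 0 0 0 0 0 0 0]
 [0 0 0 0 0 0 0 0 1 1 0 0 1 1 1 0 0 0 0 0 0 0]
 [0 0 0 0 0 0 0 0 1 1 1 1 1 1 1 0 1 1 0 0 0 0]
 [0 0 0 0 0 0 0 0 1 1 1 1 1 1 0 0 0 1 0 0 0 0]
 [0 0 0 0 0 0 0 0 1 1 1 1 1 1 0 0 0 0 0 0 0 0]
 [0 0 0 0 0 0 0 0 1 1 1 1 1 1 1 1 1 0 0 0 0 0]
 [0 0 0 0 0 0 0 0 1 1 1 1 1 1 0 0 0 0 0 0 0 0]
 [0 0 0 0 0 0 0 0 1 1 1 1 1 1 0 0 0 0 0 0 0 0]
 [0 0 0 0 0 0 0 0 1 1 1 1 1 1 0 0 0 0 0 0 0 0]
 [0 0 0 0 0 0 0 0 1 1 1 1 1 1 0 0 0 0 0 0 0 0]
 [0 0 0 0 0 0 0 0 1 1 1 1 1 1 0 0 0 0 0 0 0 0]
 [0 0 0 0 0 0 0 0 1 1 1 1 1 1 0 0 0 0 0 0 0 0]
 [0 0 0 0 0 0 0 0 1 1 1 1 1 1 0 0 0 0 0 0 0 0]
 [0 0 0 0 0 0 0 0 1 1 1 1 1 1 0 0 0 0 0 0 0 0]
 [0 0 0 0 0 0 0 0 1 1 1 1 1 1 0 0 0 0 0 0 0 0]
 [0 0 0 0 0 0 0 0 1 1 1 1 1 1 0 0 0 0 0 0 0 0]
 [0 0 0 0 0 0 0 0 1 1 1 1 1 1 0 0 0 0 0 0 0 0]
 [0 0 0 0 0 0 0 0 1 1 1 1 1 1 0 0 0 0 0 0 0 0]
 [0 0 0 0 0 0 0 0 1 1 1 1 1 1 0 0 0 0 0 0 0 0]
 [0 0 0 0 0 0 0 0 1 1 1 1 1 1 0 0 0 0 0 0 0 0]
 [0 0 0 0 0 0 0 0 1 1 1 1 1 1 0 0 0 0 0 0 0 0]
 [0 0 0 0 0 0 0 0 1 1 1 1 1 0 0 0 0 0 0 0 0 0]
 [0 0 0 0 0 0 0 0 1 1 1 1 0 0 0 0 0 0 0 0 0 0]
 [0 0 0 0 0 0 0 0 1 1 1 0 0 0 0 0 0 0 0 0 0 0]]
```

Request:
servo_tool(plan=[0, 0.0163, -0.0337, 0, 0, 0, 0, 0, 0.0163, -0.0337, 0, 0, 0, 0, 0, 0.0163, -0.0337, 0, 0, 0, 0, 0, 0, 0, 0.03, 0, 0, 0, 0, 0, 0, 0, 0, 0, 0])

```text
clock: 24.55
ee_pos: [513.9, 109.3, 57.2]
ee_rot: [-0.002, 0.007, 1.0, -0.0]
wrist_force: [0.1, -0.6, -0.2]
width: 42.7
grasp_force: 0.0
```

Request:
servo_tool(plan=[0, 0, 0, 0.02, 0, 0, 0, 0, 0, 0, 0.016, 0, 0, 0, 0, 0, 0, 0.015, 0, 0, 0, 0, 0, 0, 0, 0, 0, 0])

```text
clock: 24.95
ee_pos: [514.9, 110.7, 7.1]
ee_rot: [-0.001, 0.006, 1.0, -0.0]
wrist_force: [-0.7, 0.6, 0.4]
width: 43.1
grasp_force: 0.0
```

Request:
servo_tool(plan=[-0.9, 0, 0, 0, 0, 0, 0, -0.9, 0, 0, 0, 0, 0, 0, -0.9, 0, 0, 0, 0, 0, 0, -0.9, 0, 0, 0, 0, 0, 0, -0.9, 0, 0, 0, 0, 0, 0], squeeze=30)

```text
clock: 25.45
ee_pos: [515.6, 110.6, 8.7]
ee_rot: [0.001, 0.005, 1.0, 0.0]
wrist_force: [-0.8, 4.5, 8.2]
width: 13.2
grasp_force: 30.1
```

Request:
servo_tool(plan=[-0.9, -0.0004, 0.0057, 0, 0, 0, 7.05, -0.9, -0.0004, 0.0057, 0, 0, 0, 7.05, -0.9, -0.0004, 0.0057, 0, 0, 0, 7.05, -0.9, -0.0004, 0.0057, 0, 0, 0, 7.05, -0.9, -0.0004, 0.0057, 0, 0, 0, 7.05])

```text
clock: 25.95
ee_pos: [522.9, 137.2, 8.7]
ee_rot: [-0.001, 0.31, 0.951, -0.0]
wrist_force: [-8.8, 2.4, 12.1]
width: 12.9
grasp_force: 30.8
```

Request:
servo_tool(plan=[-0.9, -0.0004, 0.0057, 0, 0, 0, 7.05, -0.9, -0.0004, 0.0057, 0, 0, 0, 7.05, -0.9, -0.0004, 0.0057, 0, 0, 0, 7.05, -0.9, -0.0004, 0.0057, 0, 0, 0, 7.05, -0.9, -0.0004, 0.0057, 0, 0, 0, 7.05], squeeze=40)

```text
clock: 26.45
ee_pos: [545.2, 155.0, 8.8]
ee_rot: [-0.001, 0.583, 0.812, -0.0]
wrist_force: [-11.1, 14.1, 13.4]
width: 12.4
grasp_force: 39.3
```

Request:
servo_tool(plan=[-0.9, -0.0004, 0.0057, 0, 0, 0, 7.05, -0.9, -0.0004, 0.0057, 0, 0, 0, 7.05, -0.9, 0, 0, 0, 0, 0, 0])

```text
clock: 26.75
ee_pos: [557.7, 157.8, 8.9]
ee_rot: [-0.001, 0.678, 0.735, 0.001]
wrist_force: [-5.3, 17.1, 11.4]
width: 12.4
grasp_force: 39.1
```

Request:
servo_tool(plan=[-0.9, -0.0014, 0.0057, 0, 0, 0, 7.05, -0.9, 0, 0.003, 0, 0, 0, 0, -0.9, 0, 0, 0, 0, 0, 0])

```text
clock: 27.05
ee_pos: [563.1, 157.8, 8.8]
ee_rot: [-0.003, 0.721, 0.693, -0.002]
wrist_force: [-21.4, 25.3, 19.9]
width: 12.5
grasp_force: 40.4
```

Request:
servo_tool(plan=[-0.9, 0, 0.002, 0, 0, 0, 0, -0.9, 0, 0, 0, 0, 0, 0])

```text
clock: 27.25
ee_pos: [563.1, 157.8, 8.8]
ee_rot: [-0.004, 0.721, 0.693, -0.003]
wrist_force: [-28.9, 26.5, 25.7]
width: 12.1
grasp_force: 41.3
```

Request:
servo_tool(plan=[-0.9, 0, 0.002, 0, 0, 0, 0, -0.9, 0, 0, 0, 0, 0, 0])

```text
clock: 27.45
ee_pos: [563.3, 157.8, 8.7]
ee_rot: [-0.006, 0.721, 0.693, -0.004]
wrist_force: [-38.3, 27.3, 29.9]
width: 12.4
grasp_force: 42.1
```

Firm stop at x=563, within 1 mm of the expected closed peg position. I'll back off, release and leave upward.

Request:
servo_tool(plan=[-0.9, 0, -0.006, 0, 0, 0, 0, -0.4, 0, 0, 0, 0, 0, 0, -0.4, 0, 0, 0, 0, 0, 0, -0.4, 0, 0, 0, 0, 0, 0, -0.4, 0, 0, -0.01, 0, 0, 0])

```text
clock: 27.95
ee_pos: [564.5, 154.3, 17.1]
ee_rot: [-0.0, 0.721, 0.693, -0.001]
wrist_force: [-0.3, -0.5, -0.7]
width: 25.9
grasp_force: 0.0
```

Request:
servo_tool(plan=[-0.4, 0, 0, -0.03, 0, 0, 0, -0.4, 0, 0, -0.04, 0, 0, 0, -0.4, 0, -0.03, -0.04, 0, 0, 0, -0.4, -0.04, -0.03, 0, 0, 0, 0, -0.4, -0.05, 0, 0, 0, 0, 0])

```text
clock: 28.45
ee_pos: [498.8, 67.6, 129.5]
ee_rot: [0.0, 0.719, 0.695, 0.0]
wrist_force: [0.9, -0.4, 0.8]
width: 25.3
grasp_force: 0.0
```

Request:
servo_tool(plan=[-0.4, -0.05, 0, 0, 0, 0, 0, -0.4, -0.05, 0, 0, 0, 0, 0, -0.4, -0.05, 0, 0, 0, 0, 0, -0.4, 0, 0, 0, 0, 0, 0])

```text
clock: 28.85
ee_pos: [495.7, -88.0, 128.4]
ee_rot: [0.001, 0.723, 0.691, 0.0]
wrist_force: [0.2, 1.6, 1.0]
width: 25.5
grasp_force: 0.0
```

```bash
python3 - <<'E'
from h import *
s=r.state();print(s['ee_pos'],s['wrist_force'])
im=r.read_camera("top");g=cv2.cvtColor(im,cv2.COLOR_BGR2GRAY)
cv2.imwrite("pics/final.png",im)
m=(g[220:262,205:295]<62)
for row in m: print("".join(".#"[int(v)] for v in row))
yaw=np.radians(-1.5);X=np.array([np.cos(yaw),np.sin(yaw),0]);Y=np.array([-np.sin(yaw),np.cos(yaw),0]);d=np.array([578.7,182.3,0])
for n,x,y,z in(("pegL",-16,26,64),("pegR",-16,-26,64),("pivL",-16,72,32),("pivR",-16,-72,32),("tab end",-56,0,32),("rear",-10,0,28)):
    print(n,(proj("top",d+x*X+y*Y+[0,0,z])-[205,220]).round(1))
print(g[220:255,245:250].mean(1).round())
E
```

```text
[495.69158228 -87.99786078 128.42244025] [0.22562755 1.60738533 0.96958616]
......................#....................................####........#..................
......................#................................................#..................
......................#................................................#..................
..........................................................................................
......................#................................................#..................
......................................................................##..................
..........................................................................................
...................#......................................................................
................####..............###..................#..................................
................#####............####................#####...............##...............
...............#...#####################............########################..............
..............#....####
[... 2381 characters left out ...]
....................................................
..........................................................................................
..........................................................................................
..........................................................................................
..........................................................................................
pegL [33.4 10.5]
pegR [54.3 10.9]
pivL [17.2 11.2]
pivR [73.6 12.2]
tab end [45.  27.4]
rear [45.7  9.5]
[ 95.  93.  97. 108. 109. 109. 108. 106.  95. 103.  94.  98. 103. 105.
 106. 105. 105. 104.  99.  82.  83.  89.  78.  75.  82.  87.  86. 100.
  94. 106. 114. 115. 115. 116. 115.]
```

The top mask shows both levers straight across at the predicted closed rows, and the tab end at the home position. Handing in.

```bash
python3 -c "
from station import r
print(r.sign_off())"
```

```text
the job is handed in; nothing more can be done
None
```

The job is handed in at about 29 s of robot time: the card is in the guides and pressed home, and both levers are closed on their stops, confirmed from contact forces and the last top camera image; the sign-off call returned no verdict.

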